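Set the bench air regulator to 6 bar, lock it and open the outlet

TASK

Set the bench air supply to 6 bar: pull the regulator's black knob up to unlock it, turn it clockwise until the gauge needle stands in the middle of the green band, and push the knob fully down again so that it is locked there. Only then open the outlet valve, swinging its red lever fully round until it lies in line with the pipe. Leave the tools and other things lying about undisturbed.

Things in the scene. Friction and masses are not known exactly. Their poses are not given: they have to be found in the camera images.
- air_unit: Bench air outlet fixed to the table; place and yaw vary. Along its +y: blue riser pipe at -78 mm, grey filter regulator with clear bowl at 0, steel ball valve at 105 mm, brass coupling ending at 203 mm. Pipe axis 125 mm above the table. Origin on the table under the knob's axis; -x is its front (gauge side), z up.
- knob_grip (a point): Point on the vertical axis of the regulator's round black fluted knob (52 mm diameter, 40 mm high, flat top), 22 mm above its lower edge, 18 mm below its top; moves with the knob. Fully down, the knob spans 160 to 200 mm above the table; the regulator body (60 mm wide) is directly below.
- knob_lift (a joint): Height the knob is pulled up, m: 0 = fully down, locked; 0.007 = fully up. Stays where left; 3 to 4 N moves it. Splines block turning (but for 3 degrees of play) below 0.004; fully up it turns freely and an orange ring shows. It locks every 18 degrees, one such angle being exactly 6 bar; within 4 degrees of one it slips in when pushed (5 to 15 N), else it may stand on the teeth.
- pressure_knob (a joint): Turn of the knob, rad, growing clockwise as seen from above; 0 = 0 bar, 3.142 (pi) = 6 bar. It stays where it is left; about 0.04 N m turns it when unlocked. It starts locked, between 1.2 and 2.6.
- gauge_needle (a joint): Black needle on the white dial, rad clockwise from zero as one looks at the dial; 0.9 x the knob's angle. 0.471 rad a bar (10 bar over 270 degrees): 6 bar = 2.827. Zero is at lower left, 5 bar at the top; long marks every bar, short ones between. Green band: 5.5 to 6.5 bar (2.592 to 3.063); thin red band: 8 to 10 bar.
- gauge_dial (a point): Centre of the round gauge's dial (73 mm; case 80 mm, 30 mm deep), which faces the front (-x of air_unit), tilted 40 degrees upward. The case spans x -120 to -40 mm, y -40 to 40 mm of air_unit, and reaches 150 mm above the table.
- outlet_valve (a joint): Angle of the valve's red lever, rad: 0 = shut, lever across the pipe, pointing to the front (-x of air_unit); 1.571 = open against its stop, lever in line with the pipe, pointing along +y of air_unit. It opens clockwise seen from above, stays where left; about 0.12 N m turns it. Starts between 0 and 0.15.
- lever_grip (a point): Point in the middle of the lever's red sleeve, 72 mm from the stem's axis. The sleeve is 62 mm long (35 to 97 mm from the axis), 18 mm wide, 8 mm thick, its middle 172.5 mm above the table. Open, it lies above the pipe and coupling, whose tops are at most 142 mm above the table.
- valve_stem (a point): Point on the vertical axis about which the lever turns, at the sleeve's height; 105 mm from the knob's axis along +y of air_unit.
- spanner_17: Combination spanner, 214 mm, loose, behind the unit; leave alone.
- marker: Black felt marker with a yellow-green cap, 123 mm, loose, in front of the riser pipe; leave alone.
- test_piece: Drilled MDF test piece 70x110x19 mm, loose, at the back; leave alone.
- tape_measure: Yellow tape measure 72x86x34 mm, loose, at the back; leave alone.
- tape_roll: Yellow roll of masking tape, 99 mm, loose, on the right; leave alone.
- wax_tin: Blue round tin, 70 mm, loose, on the right; leave alone.
- mug: Green mug, 94 mm high, loose, at the right front; leave alone.

How it is judged:
By the outcome, as a careful person would: the job done as asked, in the order asked, and still so for the second after the job is handed in, with the robot touching nothing.
It also fails if it takes over 58 s, if anything falls off the work surface, if the arm or the gripper's body presses on something with over 40 N, if the wrist force passes 120 N, or if a joint passes its speed limit or range.

ROBOT

A 6-joint arm with a two-finger parallel gripper is mounted at the origin on a cart in front of the work surface, level with it; the furniture and walls round the work are solid. World frame = base frame: x ahead of the robot, y to its left, z up, the work surface at z = 0. Lengths are in m, angles in rad, forces in N, time in s.
With the tool pointing down it reaches from about 0.325 to 1 m from the base axis. Payload 5.1 kg.
Tool frame: the origin (TCP) lies midway between the tips of the shut fingers; the grasp point (between the pads) lies 19 mm behind it; z points along the fingers, y is the line along which they close (so a half turn about z gives the same grasp; the last joint's range is limited). The gripper opens to 85 mm and grips with 20 to 120 N. Pads are 22 mm wide; open, the fingers measure 114 mm over their backs; the gripper's body (76 mm by 85 mm) begins 54 mm behind the grasp point. The pads swing forward as they close: fully open they stand 13 mm farther back than shut.
Start: joints at [-1.298, 0.124, 1.65, -0, 1.367, -0.083], TCP at [0.226, -0.609, 0.231] pointing down, gripper open.
Joint ranges: [-2.61, 2.61], [-1.02, 2.33], [0.03, 2.71], [-1.35, 4.49], [0.32, 2.68], [-2.91, 2.91]. Speed limits (rad/s): [2.57, 2.57, 3.14, 3.14, 3.14, 3.14].

INTERFACE

Orientations are given as a unit quaternion [w, x, y, z].
In Python, from plant import * gives the robot as it stands.
- The arm moves only by the tool send_rows, never from a script. Its argument "commands" is a list that holds one entry, the list of rows, each a list of 4 numbers: the shift along the world's x, y, z in m, then the turn about the world's z in rad. A call has 1 to 8 rows; each row is the pose to reach, as a shift and turn from the pose commanded when the call began; what a row does not reach only later rows make up. A row lasts 1/12 s, in which the tool goes at most 41.7 mm and 7.16 degrees, less where a joint would pass 70% of its speed; a pose out of reach is approached as far as the arm can. A call with a gripper value outside its range is refused whole. "gripper" is the finger opening in m, from 0 to 0.0854, set as the call begins (left out, the last holds). The fingers move at their own pace and stop on an object; "force" is the grip in N (left out, the last holds). Time passes only in rows, so rows that repeat a pose let the fingers close. It gives the time, the measured TCP pose, the force, the opening and the grip force at its end, in the units of the state.
- state(): the state, without advancing time (a new reading comes with each control period).
- capture(name): name is "scene" or "side" or "wrist"; returns a dict with "frame" (384x512x3 uint8, red, green, blue), "mtx" (3x3 intrinsics, pixels), "camera_from_world" (4x4, takes a point from world to camera coordinates); the wrist camera has in their place "T_tool_cam" (4x4, takes a point from camera to tool coordinates, whose origin is the TCP and whose axes are the flange's). Camera axes: x right, y up, looking along -z (the intrinsics and any distortion apply to the point x, -y, -z); pixel columns grow to the right and rows downward; lengths in m; the calibration is good to about 2 mm. The wrist camera is an equidistant fisheye: a pixel r from the principal point sees the ray r / f radians off the axis. A picture is of the moment at which its call begins: read the wrist's pose just before it. There is no depth.
- sign_off(): hands the job in; it is judged then, once.
The state is a dict: "t": time; "joints": joint angles; "qd": joint speeds; "tau": joint torques, N m; "tcp_pos": TCP position; "tool_rot": TCP orientation; "force": force on the tool from outside, world axes, zero at the start; "moment": the same for the moment, N m; "opening": finger opening in m; "finger_force": force on a finger pad.
Only numpy, scipy, OpenCV 4.12 (cv2) and the standard library are available. Lean on these libraries where they do the work, as an engineer would, in place of code of your own. Each camera call takes 0.05 s, during which the arm holds its last target. There are 200 camera calls.

## Working session

There is one attempt and no reset: what is moved stays moved. The work goes in short steps, Python scripts to look and compute and a tool call to move; the robot and the scene stay as the last step left them, time stands still between calls to the robot, and variables do not carry over. Pictures are saved under pics/ and viewed, at most 10 in all, crops included, and the job is handed in when it is done.

Besides the shell and the picture viewer there is one more tool, called after "Call:" in YAML: its name, and indented under it one key for each argument. send_rows: Moves the arm, as the interface text tells. Its arguments: {"type":"object","properties":{"commands":{"type":"array","items":{"type":"array","items":{"type":"array","items":{"type":"number"}}}},"gripper":{"type":"number"},"force":{"type":"number"}},"required":["commands"]}

```bash
mkdir -p pics; ls
python3 - <<'E'
from plant import *
import cv2, numpy as np
s=state(); print(s['t'],s['tcp_pos'],s['tool_rot'])
ims=[]
for n in ("scene","side"):
    c=capture(n); cv2.imwrite(f"pics/{n}0.png",c["frame"][:,:,::-1]); np.savez(f"pics/{n}0.npz",**c)
    ims.append(c["frame"][:,:,::-1]); print(c["mtx"].round(1).tolist(), np.linalg.inv(c["camera_from_world"]).round(3).tolist(), [k for k in c])
E
```

```text
pics
0.0 [ 0.22623292 -0.60870524  0.23005989] [-1.02938095e-03  9.84218105e-01  1.76956639e-01 -1.01679440e-04]
[[404.8, 0.0, 254.8], [0.0, 404.8, 192.1], [0.0, 0.0, 1.0]] [[0.72, 0.325, -0.613, -0.406], [-0.694, 0.338, -0.636, -1.124], [0.0, 0.883, 0.469, 0.882], [0.0, 0.0, 0.0, 1.0]] ['frame', 'mtx', 'camera_from_world']
[[408.9, 0.0, 256.3], [0.0, 408.9, 190.5], [0.0, 0.0, 1.0]] [[-0.3, -0.393, 0.869, 1.843], [0.954, -0.129, 0.271, 0.295], [0.006, 0.91, 0.413, 0.733], [0.0, 0.0, 0.0, 1.0]] ['frame', 'mtx', 'camera_from_world']
```

View pics/scene0.png

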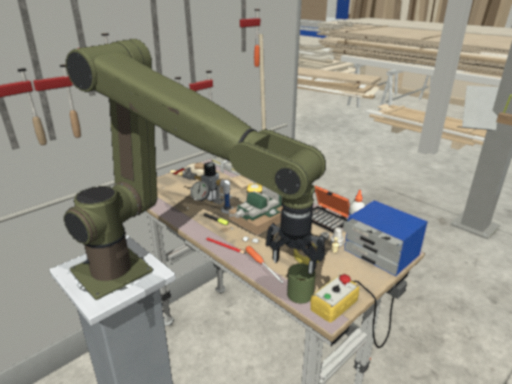

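View pics/side0.png

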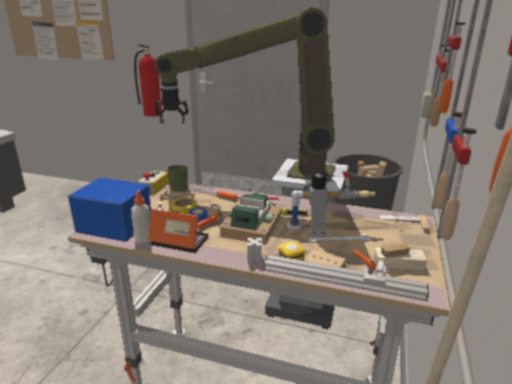

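The unit stands at the far left. The knob is near (210,168) in the scene view and (319,182) in the side view. The blue riser is at (227,195) in scene and (295,210) in side, and the lever is at about (346,180) in side.

```bash
cat > h.py <<'E'
import numpy as np, cv2
def ray(c,u,v):
    K=c["mtx"];T=np.linalg.inv(c["camera_from_world"])
    d=T[:3,:3]@np.array([(u-K[0,2])/K[0,0],-(v-K[1,2])/K[1,1],-1.]); return T[:3,3],d/np.linalg.norm(d)
def meet(a,b):
    (o1,d1),(o2,d2)=a,b
    s=np.linalg.lstsq(np.c_[d1,-d2],o2-o1,rcond=None)[0]
    p,q=o1+s[0]*d1,o2+s[1]*d2; return (p+q)/2,np.linalg.norm(p-q)
E
python3 - <<'E'
from h import *
a=cv2.imread("pics/scene0.png")[145:220,170:245]; b=cv2.imread("pics/side0.png")[165:240,280:380]
f=lambda x:cv2.resize(x,None,fx=8,fy=8,interpolation=cv2.INTER_CUBIC)[:, :]
f2=lambda x:cv2.resize(x,None,fx=5,fy=5,interpolation=cv2.INTER_CUBIC)
A=f2(a);B=f2(b);h=max(A.shape[0],B.shape[0])
C=np.zeros((h,A.shape[1]+B.shape[1]+5,3),np.uint8);C[:A.shape[0],:A.shape[1]]=A;C[:B.shape[0],A.shape[1]+5:A.shape[1]+5+B.shape[1]]=B
cv2.imwrite("pics/crop1.png",C[:,:800]);print(C.shape)
sc=dict(np.load("pics/scene0.npz"));sd=dict(np.load("pics/side0.npz"))
print(meet(ray(sc,209.5,164),ray(sd,319,177)))
print(meet(ray(sc,227,181),ray(sd,295,193)))
E
```

```text
(375, 880, 3)
(array([0.52909778, 0.11484807, 0.1938065 ]), np.float64(0.0053706432057007356))
(array([0.55666108, 0.03869221, 0.13331695]), np.float64(0.004121383281240505))
```

View pics/crop1.png

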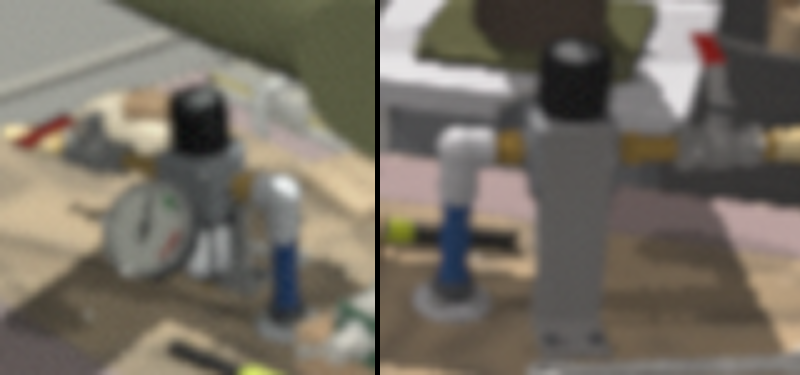

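The crop confirms the layout: knob, gauge facing front-right, and a red lever pointing to the front. The knob is at about (0.529, 0.115) and the unit's +y points along roughly 110°. I'll move above it now for a closer look.

Call:
send_rows:
  commands:
    - [[0.0, 0.0, 0.04, 0], [0.02, 0.02, 0.08, 0.1], [0.04, 0.05, 0.1, 0.2], [0.05, 0.08, 0.13, 0.3], [0.06, 0.11, 0.15, 0.4], [0.07, 0.14, 0.16, 0.5], [0.08, 0.18, 0.16, 0.6], [0.09, 0.21, 0.16, 0.7]]
  gripper: 0.085

```text
t: 0.77
tcp_pos: [0.3168, -0.3972, 0.3927]
tool_rot: [0.001, 0.863, 0.506, 0.0]
force: [0.7, -0.6, -0.0]
opening: 0.0849
finger_force: 0.0
```

Call:
send_rows:
  commands:
    - [[0.01, 0.04, 0.0, 0.12], [0.03, 0.08, 0.0, 0.24], [0.05, 0.11, 0.0, 0.36], [0.07, 0.15, 0.0, 0.48], [0.08, 0.19, 0.0, 0.6], [0.1, 0.22, 0.0, 0.7], [0.11, 0.26, 0.0, 0.8], [0.12, 0.3, 0.0, 0.9]]

```text
t: 1.43
tcp_pos: [0.4365, -0.0974, 0.3907]
tool_rot: [-0.0, 0.557, 0.831, -0.0]
force: [1.1, -0.3, 0.3]
opening: 0.0852
finger_force: 0.0
```

Call:
send_rows:
  commands:
    - [[0.0, 0.04, 0.0, 0], [0.0, 0.08, 0.0, 0], [0.0, 0.12, 0.0, 0], [0.0, 0.16, 0.0, 0], [0.0, 0.18, 0.0, 0], [0.0, 0.18, 0.0, 0], [0.0, 0.18, 0.0, 0]]

```text
t: 2.02
tcp_pos: [0.4361, 0.0815, 0.3908]
tool_rot: [-0.0, 0.558, 0.83, -0.0]
force: [0.3, 0.5, -0.5]
opening: 0.085
finger_force: 0.0
```

Run:
```python
from plant import *
import cv2, numpy as np
s=state(); print(s['t'],s['tcp_pos'],s['tool_rot'],s['joints'],s['force'])
c=capture("wrist"); cv2.imwrite("pics/w1.png",c["frame"][:,:,::-1]); np.savez("pics/w1.npz",p=s['tcp_pos'],q=s['tool_rot'],**c)
print(c["mtx"].round(1).tolist(),c["T_tool_cam"].round(3).tolist(),list(c))
```

```text
2.0167 [0.43609196 0.08150155 0.39083194] [-1.98748754e-04  5.57628532e-01  8.30090458e-01 -4.62001928e-04] [ 6.39521182e-02 -3.93338306e-01  1.85394229e+00 -4.93259373e-04
  1.68186699e+00 -3.23846157e-01] [ 0.29347796  0.47540948 -0.5233694 ]
[[297.3, 0.0, 254.0], [0.0, 297.3, 189.8], [0.0, 0.0, 1.0]] [[-0.001, 0.963, 0.269, 0.068], [1.0, 0.001, 0.0, 0.0], [-0.0, 0.269, -0.963, -0.142], [0.0, 0.0, 0.0, 1.0]] ['frame', 'mtx', 'T_tool_cam']
```

View pics/w1.png

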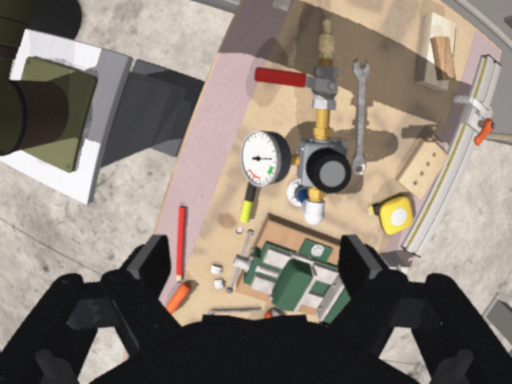

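The wrist view shows the knob top at about (331,173), the dial at (262,158), the lever's red sleeve from (255,75) to (305,80), the valve stem at (323,82) and the coupling end at (327,28).

```bash
cat >> h.py <<'E'
from scipy.spatial.transform import Rotation as R
def wray(c,u,v):
    K=c["mtx"];x=np.array([(u-K[0,2])/K[0,0],(v-K[1,2])/K[1,1]]);r=np.linalg.norm(x)+1e-12
    d=np.array([np.sin(r)*x[0]/r,-np.sin(r)*x[1]/r,-np.cos(r)])
    q=c["q"];Rw=R.from_quat([q[1],q[2],q[3],q[0]]).as_matrix();T=c["T_tool_cam"]
    return c["p"]+Rw@T[:3,3],Rw@(T[:3,:3]@d)
def plane(r,z): o,d=r; return o+d*(z-o[2])/d[2]
def red(f):
    h=cv2.cvtColor(f,cv2.COLOR_RGB2HSV); m=((h[...,0]<6)|(h[...,0]>174))&(h[...,1]>150)&(h[...,2]>60); return m.astype(np.uint8)
def blobs(m,n=30):
    k,l,s,ce=cv2.connectedComponentsWithStats(m); return [(s[i].tolist(),ce[i].round(1).tolist()) for i in range(1,k) if s[i,4]>n]
E
python3 - <<'E'
from h import *
w=dict(np.load("pics/w1.npz"));sc=dict(np.load("pics/scene0.npz"));sd=dict(np.load("pics/side0.npz"))
f=w["frame"]; print(blobs(red(f)))
g=cv2.cvtColor(f,cv2.COLOR_RGB2GRAY)[130:215,285:370]
C=cv2.HoughCircles(cv2.GaussianBlur(g,(3,3),0),cv2.HOUGH_GRADIENT,1,5,param1=80,param2=10,minRadius=10,maxRadius=28)
print((C[0][:6]+[285,130,0]).round(1))
print(meet(wray(w,331,173.5),ray(sd,319.5,175)),meet(wray(w,331,173.5),ray(sc,210,163)))
for nm,u,v,z in [("knob",331,173.5,.2),("stem",323,82,.17),("tip",255,74,.1725),("in",306,80,.1725),("coup",327,28,.125),("elbow",314,212,.14)]: print(nm,plane(wray(w,u,v),z).round(4))
# crop for a closer look
cv2.imwrite("pics/crop2.png",cv2.resize(f[50:230,215:375,::-1],None,fx=3.3,fy=3.3,interpolation=cv2.INTER_CUBIC))
E
```

```text
[([255, 68, 50, 19, 624], [279.9, 76.9]), ([177, 207, 8, 68, 353], [180.3, 239.6])]
[[326.5 167.5  20.7]
 [333.5 166.5  27.4]
 [330.5 172.5  20.7]
 [323.5 173.5  27.4]
 [318.5 166.5  27.4]
 [321.5 161.5  27.4]]
(array([0.5229285 , 0.11186336, 0.19686431]), np.float64(0.002928164013241141)) (array([0.52328106, 0.10989903, 0.20276616]), np.float64(0.004540739845913749))
knob [0.5221 0.1107 0.2   ]
stem [0.4756 0.2088 0.17  ]
tip [0.3959 0.1842 0.1725]
in [0.455  0.2018 0.1725]
coup [0.4597 0.2922 0.125 ]
elbow [0.5437 0.0445 0.14  ]
```

View pics/crop2.png

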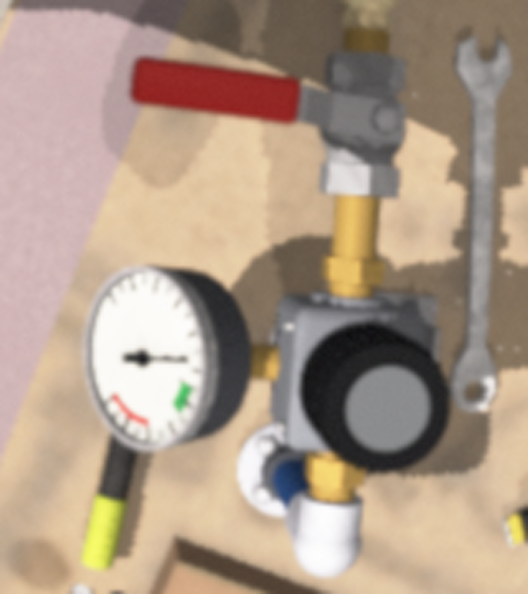

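The needle stands close to straight up on the dial, and the green band is further clockwise. I'll rotate so the camera side faces the gauge, moving above the knob as it turns.

Call:
send_rows:
  commands:
    - [[0.01, 0.0, 0.0, 0.12], [0.02, 0.01, 0.0, 0.24], [0.03, 0.01, -0.01, 0.36], [0.04, 0.02, -0.02, 0.48], [0.05, 0.02, -0.03, 0.6], [0.06, 0.02, -0.04, 0.72], [0.075, 0.03, -0.06, 0.84], [0.087, 0.03, -0.08, 0.96]]

```text
t: 2.73
tcp_pos: [0.5247, 0.1097, 0.3113]
tool_rot: [0.001, 0.111, 0.994, 0.0]
force: [0.8, -0.0, -1.2]
opening: 0.085
finger_force: 0.0
```

Call:
send_rows:
  commands:
    - [[0.0, 0.0, 0.0, 0.12], [0.0, 0.0, 0.0, 0.24], [0.0, 0.0, 0.0, 0.36], [0.0, 0.0, -0.01, 0.48], [0.0, 0.0, -0.02, 0.6], [0.0, 0.0, -0.03, 0.72], [0.0, 0.0, -0.03, 0.84], [0.0, 0.0, -0.03, 0.84]]

```text
t: 3.4
tcp_pos: [0.5232, 0.1088, 0.2801]
tool_rot: [-0.001, -0.302, 0.953, 0.0]
force: [-0.2, 0.7, 1.0]
opening: 0.0852
finger_force: 0.0
```

Run:
```python
from plant import *
from h import *
s=state(); print(s['t'],s['tcp_pos'],s['tool_rot'],s['joints'],s['force'])
c=capture("wrist"); cv2.imwrite("pics/w2.png",c["frame"][:,:,::-1]); np.savez("pics/w2.npz",p=s['tcp_pos'],q=s['tool_rot'],**c)
def needle(w,kc=(.523,.111),th=.33,pts=[]):
    ex=np.array([np.cos(th),np.sin(th),0]);ey=np.array([-np.sin(th),np.cos(th),0]);ez=np.array([0,0,1.])
    n=-np.cos(np.radians(40))*ex+np.sin(np.radians(40))*ez; up=np.sin(np.radians(40))*ex+np.cos(np.radians(40))*ez
    c0=np.array([*kc,0])-.0915*ex+.1196*ez
    for u,v in pts:
        o,d=wray(w,u,v); p=o+d*((c0-o)@n)/(d@n); r=p-c0; print(np.round([r@-ey,r@up],4))
w=dict(np.load("pics/w1.npz")); needle(w,pts=[(258.3,158.5),(272,159.1),(270.5,169.7)])
```

```text
3.4 [0.52315625 0.10884243 0.28005845] [-1.13070566e-03 -3.01890406e-01  9.53341965e-01  3.78544481e-05] [ 1.04843748e-01 -1.58809384e-01  1.84771534e+00 -3.81718998e-04
  1.45491739e+00 -2.07925834e+00] [-0.18415976  0.69441719  0.96029333]
[0.0001 0.0093]
[-0.0037  0.0366]
[0.0109 0.0352]
```

View pics/w2.png

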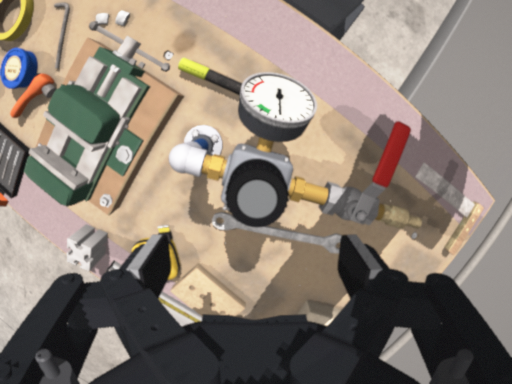

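The close view shows the knob's top disc at about (258,199), the dial at (277,98) with the needle pointing down the picture to (279,117), green at (263,108), and the lever from (405,125) to (380,183).

```bash
cat >> h.py <<'E'
def dial(w,pts,kc=(.523,.111),th=.33):
    ex=np.array([np.cos(th),np.sin(th),0]);ey=np.array([-np.sin(th),np.cos(th),0]);ez=np.array([0,0,1.]);a=np.radians(40)
    n=-np.cos(a)*ex+np.sin(a)*ez; up=np.sin(a)*ex+np.cos(a)*ez; c0=np.array([*kc,0])-.0915*ex+.1196*ez; out=[]
    for u,v in pts:
        o,d=wray(w,u,v); p=o+d*((c0-o)@n)/(d@n); r=p-c0; out.append([r@-ey,r@up])
    return np.array(out)
E
python3 - <<'E'
from h import *
w=dict(np.load("pics/w2.npz"));w1=dict(np.load("pics/w1.npz"));f=w["frame"]
g=cv2.GaussianBlur(cv2.cvtColor(f,cv2.COLOR_RGB2GRAY),(3,3),0)
# knob top: grey disc, flood fill from its middle
m=np.zeros((386,514),np.uint8); gg=g.copy(); cv2.floodFill(gg,m,(258,199),255,25,25,cv2.FLOODFILL_FIXED_RANGE); b=blobs(m[1:-1,1:-1],50); print(b)
u,v=b[0][0][0]+b[0][0][2]/2-.5,b[0][0][1]+b[0][0][3]/2-.5
print("disc",u,v,meet(wray(w,u,v),wray(w1,332.6,173.6)),plane(wray(w,u,v),.2))
rb=blobs(red(f)); print(rb)
lev=max((x for x in rb if x[1][0]>350),key=lambda x:x[0][4]); L=lev[1]
print("lever",meet(wray(w,*L),wray(w1,279.9,76.9)),plane(wray(w,*L),.1725))
M=red(f)*0
k,l,s,ce=cv2.connectedComponentsWithStats(red(f)); i=int(l[int(L[1]),int(L[0])]);ys,xs=np.nonzero(l==i)
P=np.array([plane(wray(w,x,y),.1765)[:2] for x,y in zip(xs,ys)]);mm=P.mean(0);uu=np.linalg.svd(P-mm)[2][0];uu*=-np.sign(uu[0]);t=(P-mm)@uu;print("lever axis",mm,np.degrees(np.arctan2(*uu[::-1])),t.min(),t.max())
# dial: needle = dark px inside
pts=[(x,y) for x in range(250,312) for y in range(78,124)];D=dial(w,pts);col=np.array([f[y,x] for x,y in pts]).astype(int)
wh=col.min(1)>170; print("white mid",(D[wh].min(0)+D[wh].max(0))/2, D[wh].min(0),D[wh].max(0))
c0=(D[wh].min(0)+D[wh].max(0))/2
dk=(col.max(1)<110)&(np.hypot(*(D-c0).T)<.026); print("dark",dk.sum(),(D[dk]-c0).round(4)[:40].tolist())
gr=(col[:,1]>col[:,0]+40)&(np.hypot(*(D-c0).T)<.036); G=(D[gr]-c0).mean(0);print("green",np.degrees(np.arctan2(*G)))
E
```

```text
[([238, 181, 38, 36, 1087], [256.8, 198.7])]
disc 256.5 198.5 (array([0.52386155, 0.11121548, 0.19930348]), np.float64(0.0006118454085054106)) [0.5233883  0.11098047 0.2       ]
[([373, 122, 37, 65, 1082], [391.2, 154.3])]
lever (array([0.42506903, 0.19267049, 0.17265486]), np.float64(0.0009300917111201478)) [0.4254349 0.1930018 0.1725   ]
lever axis [0.42603683 0.1912194 ] -164.69684662837702 -0.02918564293451975 0.029802790067254805
white mid [0.00014119 0.0021517 ] [-0.03272813 -0.04210531] [0.03301052 0.0464087 ]
dark 39 [[0.0035, 0.0057], [0.0033, 0.0074], [0.0031, 0.009], [0.0029, 0.0106], [0.0034, -0.0015], [0.0032, 0.0002], [0.003, 0.0019], [0.0027, 0.0036], [0.0025, 0.0052], [0.0023, 0.0069], [0.0021, 0.0085], [0.0019, 0.0101], [0.0017, 0.0117], [0.0026, -0.0037], [0.0024, -0.002], [0.0022, -0.0003], [0.002, 0.0014], [0.0018, 0.0031], [0.0016, 0.0047], [0.0014, 0.0064], [0.0012, 0.008], [0.001, 0.0096], [0.0008, 0.0112], [0.0006, 0.0128], [0.0014, -0.0025], [0.0012, -0.0008], [0.001, 0.0009], [0.0008, 0.0026], [0.0006, 0.0042], [0.0004, 0.0059], [0.0002, 0.0075], [0.0, 0.0091], [-0.0002, 0.0107], [-0.0004, 0.0037], [-0.0006, 0.0054], [-0.0008, 0.007], [-0.001, 0.0086], [-0.0011, 0.0102], [-0.0017, 0.0065]]
green 21.866574205669465
```

The knob axis is at (0.5236, 0.1112), its top at 0.199. The lever grip is at (0.4255, 0.192) and the stem at about (0.495, 0.211). The needle reads about 4.8 bar, which is two notches (36°) short of 6. I'll descend onto the knob and grip it.

Call:
send_rows:
  commands:
    - [[0.0, 0.0, -0.03, 0], [0.0, 0.0, -0.06, 0], [0.0, 0.0, -0.09, 0], [0.0, 0.0, -0.11, 0], [0.0, 0.0, -0.12, 0], [0.0, 0.0, -0.12, 0], [0.0, 0.0, -0.12, 0]]

```text
t: 4.03
tcp_pos: [0.524, 0.1103, 0.1621]
tool_rot: [0.0, -0.301, 0.954, -0.0]
force: [0.1, 0.3, 1.5]
opening: 0.0846
finger_force: 0.0
```

Call:
send_rows:
  commands:
    - [[0, 0, 0, 0], [0, 0, 0, 0], [0, 0, 0, 0], [0, 0, 0, 0], [0, 0, 0, 0], [0, 0, 0, 0], [0, 0, 0, 0], [0, 0, 0, 0]]
  gripper: 0.06
  force: 40

```text
t: 4.7
tcp_pos: [0.5233, 0.1108, 0.1613]
tool_rot: [-0.0, -0.302, 0.953, 0.0]
force: [-0.6, 0.6, -0.3]
opening: 0.0601
finger_force: 0.0
```

Call:
send_rows:
  commands:
    - [[0, 0, 0, 0], [0, 0, 0, 0], [0, 0, 0, 0], [0, 0, 0, 0], [0, 0, 0, 0], [0, 0, 0, 0], [0, 0, 0, 0], [0, 0, 0, 0]]
  gripper: 0.04
  force: 40

```text
t: 5.37
tcp_pos: [0.523, 0.1114, 0.1617]
tool_rot: [-0.0, -0.302, 0.953, 0.001]
force: [-4.1, 3.2, 4.5]
opening: 0.0518
finger_force: 42.1
```

Call:
send_rows:
  commands:
    - [[0, 0, 0.002, 0], [0, 0, 0.004, 0], [0, 0, 0.006, 0], [0, 0, 0.008, 0], [0, 0, 0.008, 0], [0, 0, 0.008, 0], [0, 0, 0.008, 0], [0, 0, 0.008, 0]]

```text
t: 6.03
tcp_pos: [0.5229, 0.1113, 0.1688]
tool_rot: [-0.0, -0.302, 0.953, 0.001]
force: [-1.3, 5.0, -1.4]
opening: 0.0513
finger_force: 43.0
```

Call:
send_rows:
  commands:
    - [[0, 0, 0.001, -0.09], [0, 0, 0.001, -0.18], [0, 0, 0.001, -0.27], [0, 0, 0.001, -0.36], [0, 0, 0.001, -0.45], [0, 0, 0.001, -0.54], [0, 0, 0.001, -0.63], [0, 0, 0.001, -0.63]]

```text
t: 6.7
tcp_pos: [0.5228, 0.1115, 0.1688]
tool_rot: [-0.001, 0.009, 1.0, 0.001]
force: [-0.6, 5.5, -5.9]
opening: 0.0516
finger_force: 43.4
```

Run:
```python
from plant import *
from h import *
s=state(); print(s['t'],s['tcp_pos'],s['tool_rot'],s['joints'],s['force'],s['moment'],s['opening'])
c=capture("wrist"); np.savez("pics/w3.npz",p=s['tcp_pos'],q=s['tool_rot'],**c)
cv2.imwrite("pics/w3.png",cv2.resize(c["frame"][0:300,100:420,::-1],None,fx=2,fy=2,interpolation=cv2.INTER_CUBIC))
```

```text
6.7 [0.52282383 0.11145544 0.16880447] [-7.29051596e-04  9.46501275e-03  9.99954584e-01  8.44239790e-04] [ 1.08642196e-01 -8.37615054e-02  1.96858904e+00  1.94279096e-03
  1.25801466e+00 -1.44382278e+00] [-0.57524471  5.45470504 -5.94917224] [ 0.97591987 -0.07168509  0.01238224] 0.051559955991600334
```

View pics/w3.png

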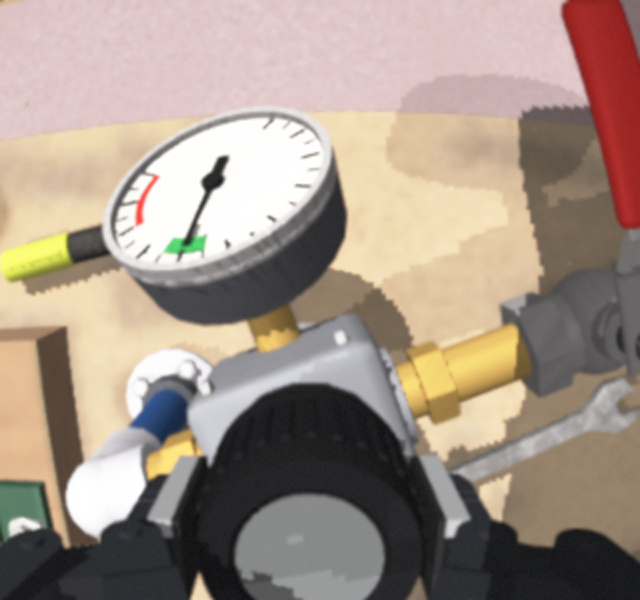

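The needle tip at (187,243) sits in the middle of the green patch (167 to 206). Now I'll push the knob down.

Call:
send_rows:
  commands:
    - [[0, 0, -0.002, 0], [0, 0, -0.004, 0], [0, 0, -0.006, 0], [0, 0, -0.008, 0], [0, 0, -0.009, 0], [0, 0, -0.01, 0], [0, 0, -0.01, 0], [0, 0, -0.01, 0]]

```text
t: 7.42
tcp_pos: [0.523, 0.1115, 0.1617]
tool_rot: [-0.001, 0.008, 1.0, 0.001]
force: [-6.7, 4.6, 7.2]
opening: 0.0518
finger_force: 44.5
```

Call:
send_rows:
  commands:
    - [[0, 0, -0.001, 0], [0, 0, -0.002, 0], [0, 0, -0.002, 0], [0, 0, -0.002, 0]]

```text
t: 7.75
tcp_pos: [0.5231, 0.1115, 0.1615]
tool_rot: [-0.001, 0.008, 1.0, 0.001]
force: [-10.5, 4.8, 15.7]
opening: 0.0518
finger_force: 45.3
```

The knob is seated: 16 N of push with no further travel. I'll release it, lift and check.

Call:
send_rows:
  commands:
    - [[0, 0, 0.003, 0], [0, 0, 0.003, 0], [0, 0, 0.003, 0], [0, 0, 0.003, 0], [0, 0, 0.003, 0], [0, 0, 0.003, 0], [0, 0, 0.003, 0], [0, 0, 0.003, 0]]
  gripper: 0.085

```text
t: 8.42
tcp_pos: [0.5233, 0.1106, 0.1611]
tool_rot: [-0.0, 0.008, 1.0, -0.0]
force: [-0.6, 0.4, -0.3]
opening: 0.0851
finger_force: 0.0
```

Call:
send_rows:
  commands:
    - [[0, 0, 0.03, 0], [0, 0, 0.06, 0], [0, 0, 0.09, 0], [0, 0, 0.12, 0], [0, 0, 0.12, 0], [0, 0, 0.12, 0]]

```text
t: 8.92
tcp_pos: [0.5246, 0.1108, 0.2841]
tool_rot: [0.003, 0.008, 1.0, 0.0]
force: [-0.0, -0.7, -1.0]
opening: 0.0851
finger_force: 0.0
```

Run:
```python
from plant import *
from h import *
s=state(); print(s['t'],s['tcp_pos'],s['tool_rot'],s['joints'],s['force'],s['opening'])
c=capture("wrist"); np.savez("pics/w4.npz",p=s['tcp_pos'],q=s['tool_rot'],**c); w=dict(np.load("pics/w4.npz")); f=w["frame"]
k,l,st,ce=cv2.connectedComponentsWithStats(red(f)); i=1+np.argmax(st[1:,4]);print(st[i],ce[i]);ys,xs=np.nonzero(l==i)
P=np.array([plane(wray(w,x,y),.1755)[:2] for x,y in zip(xs,ys)]);mm=P.mean(0);uu=np.linalg.svd(P-mm)[2][0];uu*=-np.sign(uu[0]);print("lever",mm,np.degrees(np.arctan2(*uu[::-1])),"stem",mm-.072*uu)
cv2.imwrite("pics/w4.png",cv2.resize(f[0:280,140:460,::-1],None,fx=2,fy=2,interpolation=cv2.INTER_CUBIC))
```

```text
8.9167 [0.52458177 0.11081256 0.28411142] [2.58965899e-03 7.89787617e-03 9.99965424e-01 2.58946961e-04] [ 1.08085439e-01 -1.61118389e-01  1.84304628e+00 -8.55325478e-05
  1.45446030e+00 -1.44690521e+00] [-0.02649851 -0.68394108 -1.04243813] 0.0850542579369501
[ 330   39   34   68 1255] [346.42709163  72.72669323]
lever [0.42508583 0.19164084] -164.61903320733475 stem [0.49450705 0.21073782]
```

View pics/w4.png

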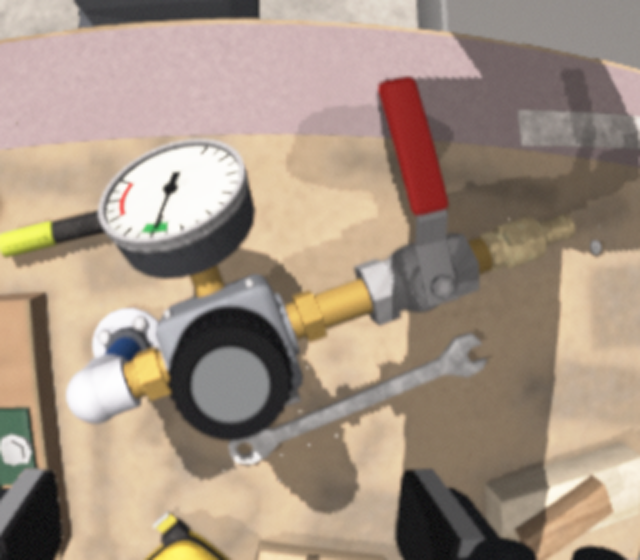

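The knob is down with no orange ring showing, and the needle tip at (159,226) is in the middle of the green. The lever grip is at (0.425, 0.1916), direction 195.4°, and the stem is at (0.4945, 0.2107). I'll go to the lever and cage it.

Call:
send_rows:
  commands:
    - [[-0.02, 0.016, 0, 0.05], [-0.04, 0.032, 0, 0.1], [-0.06, 0.048, 0, 0.16], [-0.08, 0.064, 0, 0.22], [-0.098, 0.08, 0, 0.285], [-0.098, 0.08, 0, 0.285], [-0.098, 0.08, 0, 0.285]]
  gripper: 0.055

```text
t: 9.55
tcp_pos: [0.4242, 0.1909, 0.2794]
tool_rot: [-0.001, -0.135, 0.991, -0.0]
force: [1.3, -0.5, -0.3]
opening: 0.0548
finger_force: 0.0
```

Call:
send_rows:
  commands:
    - [[0, 0, -0.03, 0], [0, 0, -0.06, 0], [0, 0, -0.09, 0], [0, 0, -0.11, 0], [0, 0, -0.122, 0], [0, 0, -0.122, 0], [0, 0, -0.122, 0]]

```text
t: 10.13
tcp_pos: [0.4256, 0.1902, 0.1589]
tool_rot: [-0.001, -0.134, 0.991, -0.0]
force: [-0.2, -0.5, 0.1]
opening: 0.0549
finger_force: 0.0
```

Call:
send_rows:
  commands:
    - [[0, 0, 0, 0], [0, 0, 0, 0], [0, 0, 0, 0], [0, 0, 0, 0], [0, 0, 0, 0], [0, 0, 0, 0], [0, 0, 0, 0]]
  gripper: 0.023
  force: 20

```text
t: 10.72
tcp_pos: [0.4254, 0.1908, 0.1595]
tool_rot: [0.0, -0.134, 0.991, 0.0]
force: [0.7, -0.2, -0.1]
opening: 0.0228
finger_force: 0.0
```

Run:
```python
import numpy as np
S=np.array([.4945,.2107]);a0=np.radians(195.4);p0=S+.072*np.array([np.cos(a0),np.sin(a0)])
for d in range(0,101,6):
    a=a0-np.radians(d);p=S+.072*np.array([np.cos(a),np.sin(a)])-p0;print(d,p.round(4),round(-np.radians(d),3))
```

```text
0 [0. 0.] -0.0
6 [-0.0016  0.0074] -0.105
12 [-0.0025  0.0148] -0.209
18 [-0.0025  0.0224] -0.314
24 [-0.0018  0.0299] -0.419
30 [-0.0003  0.0373] -0.524
36 [0.002  0.0445] -0.628
42 [0.005  0.0514] -0.733
48 [0.0088 0.0579] -0.838
54 [0.0131 0.064 ] -0.942
60 [0.0181 0.0697] -1.047
66 [0.0237 0.0748] -1.152
72 [0.0298 0.0792] -1.257
78 [0.0363 0.083 ] -1.361
84 [0.0431 0.0862] -1.466
90 [0.0503 0.0885] -1.571
96 [0.0577 0.0902] -1.676
```

Call:
send_rows:
  commands:
    - [[-0.0016, 0.0074, 0, -0.105], [-0.0025, 0.0148, 0, -0.209], [-0.0025, 0.0224, 0, -0.314], [-0.0018, 0.0299, 0, -0.419], [-0.0003, 0.0373, 0, -0.524], [0.002, 0.0445, 0, -0.628], [0.005, 0.0514, 0, -0.733], [0.0088, 0.0579, 0, -0.838]]

```text
t: 11.38
tcp_pos: [0.434, 0.2485, 0.1592]
tool_rot: [-0.0, 0.283, 0.959, -0.001]
force: [-0.2, -2.3, 1.3]
opening: 0.0231
finger_force: 1.2
```

Call:
send_rows:
  commands:
    - [[0.0043, 0.0061, 0, -0.104], [0.0093, 0.0118, 0, -0.209], [0.0149, 0.0169, 0, -0.314], [0.021, 0.0213, 0, -0.419], [0.0275, 0.0251, 0, -0.523], [0.0343, 0.0283, 0, -0.628], [0.0379, 0.0295, 0, -0.68], [0.0415, 0.0306, 0, -0.733]]

```text
t: 12.05
tcp_pos: [0.468, 0.275, 0.1578]
tool_rot: [-0.005, 0.606, 0.795, -0.013]
force: [-35.4, -20.4, 22.4]
opening: 0.0227
finger_force: 20.9
```

The force has risen to 40 N, so it's probably at the stop. I'll back off a little and look.

Call:
send_rows:
  commands:
    - [[-0.004, -0.001, 0, 0], [-0.006, -0.002, 0, 0], [-0.006, -0.002, 0, 0], [-0.006, -0.002, 0, 0]]

```text
t: 12.38
tcp_pos: [0.4669, 0.275, 0.158]
tool_rot: [-0.001, 0.606, 0.796, -0.005]
force: [-8.9, -7.9, 3.1]
opening: 0.0229
finger_force: 5.0
```

Run:
```python
from plant import *
from h import *
s=state(); print(s['t'],s['tcp_pos'],s['tool_rot'],s['joints'],s['force'],s['moment'],s['opening'])
c=capture("wrist"); np.savez("pics/w5.npz",p=s['tcp_pos'],q=s['tool_rot'],**c); w=dict(np.load("pics/w5.npz")); f=w["frame"]
k,l,st,ce=cv2.connectedComponentsWithStats(red(f)); i=1+np.argmax(st[1:,4]);print(st[i],ce[i]);ys,xs=np.nonzero(l==i)
P=np.array([plane(wray(w,x,y),.1755)[:2] for x,y in zip(xs,ys)]);mm=P.mean(0);uu=np.linalg.svd(P-mm)[2][0];uu*=np.sign(uu[1]);print("lever",mm,np.degrees(np.arctan2(*uu[::-1])),"from stem",np.degrees(np.arctan2(mm[1]-.2107,mm[0]-.4945)))
cv2.imwrite("pics/w5.png",f[:,:,::-1])
```

```text
12.3833 [0.4668979  0.27496331 0.15796739] [-0.00122236  0.60559394  0.7957586  -0.00476913] [ 0.43431783 -0.05133595  1.95702362 -0.00242011  1.24548175  0.16534845] [-8.90797244 -7.90396894  3.13231611] [-1.18790885  1.33109558  0.09942254] 0.022912904160722516
[ 226  197   44  112 3939] [249.0294491  251.09875603]
lever [0.46470125 0.27670875] 109.62113915134225 from stem 114.2961495571897
```

View pics/w5.png

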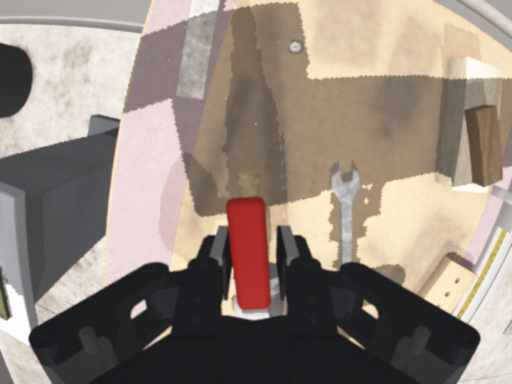

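The lever (top (246,198) to bottom (255,305)) lies over the pipe and coupling at 109.6°. That matches the pipe's ~109°, and it doesn't move under 11 N tangential force, so it's against the stop. I'll release and lift.

Call:
send_rows:
  commands:
    - [[-0.003, -0.002, 0, 0], [-0.003, -0.002, 0, 0], [-0.003, -0.002, 0, 0], [-0.003, -0.002, 0, 0], [-0.003, -0.002, 0, 0], [-0.003, -0.002, 0, 0]]
  gripper: 0.05

```text
t: 12.93
tcp_pos: [0.4669, 0.2754, 0.1595]
tool_rot: [0.0, 0.606, 0.796, 0.0]
force: [0.3, -0.3, -0.6]
opening: 0.0502
finger_force: 0.0
```

Call:
send_rows:
  commands:
    - [[0, 0, 0.02, 0], [0, 0, 0.05, 0], [0, 0, 0.09, 0], [0, 0, 0.13, 0], [0, 0, 0.17, 0], [-0.03, -0.02, 0.18, 0], [-0.06, -0.04, 0.18, 0], [-0.06, -0.05, 0.18, 0]]

```text
t: 13.6
tcp_pos: [0.4042, 0.2245, 0.3414]
tool_rot: [0.001, 0.605, 0.796, 0.001]
force: [0.9, 1.0, 0.1]
opening: 0.0499
finger_force: 0.0
```

Call:
send_rows:
  commands:
    - [[0.0, -0.03, 0, 0], [0.0, -0.06, 0, 0], [0.0, -0.09, 0, 0], [0.0, -0.1, 0, 0], [0.0, -0.1, 0, 0], [0.0, -0.1, 0, 0]]

```text
t: 14.1
tcp_pos: [0.4069, 0.1253, 0.3393]
tool_rot: [-0.0, 0.606, 0.795, 0.0]
force: [-0.3, 0.4, 0.1]
opening: 0.0501
finger_force: 0.0
```

Run:
```python
from plant import *
from h import *
s=state(); print(s['t'],s['tcp_pos'],s['tool_rot'],s['force'])
c=capture("wrist"); np.savez("pics/w6.npz",p=s['tcp_pos'],q=s['tool_rot'],**c); w=dict(np.load("pics/w6.npz")); f=w["frame"]
k,l,st,ce=cv2.connectedComponentsWithStats(red(f))
for i in range(1,k):
    if st[i,4]<200: continue
    ys,xs=np.nonzero(l==i)
    P=np.array([plane(wray(w,x,y),.1755)[:2] for x,y in zip(xs,ys)]);mm=P.mean(0);uu=np.linalg.svd(P-mm)[2][0];uu*=np.sign(uu[1]);print(st[i],"lever",mm,np.degrees(np.arctan2(*uu[::-1])),"stem",mm-.072*uu,"from knob",np.degrees(np.arctan2(mm[1]-.1112,mm[0]-.5236)))
cv2.imwrite("pics/w6.png",cv2.resize(f[0:300,140:460,::-1],None,fx=2,fy=2,interpolation=cv2.INTER_CUBIC))
```

```text
14.1 [0.4069306  0.12529257 0.33932837] [-1.54966150e-04  6.06440441e-01  7.95128812e-01  3.73667826e-04] [-0.29422256  0.40305365  0.09261698]
[335  31  19  54 821] lever [0.4652989  0.27176487] 109.66026404935457 stem [0.48952274 0.20396218] from knob 109.95595896548836
```

View pics/w6.png

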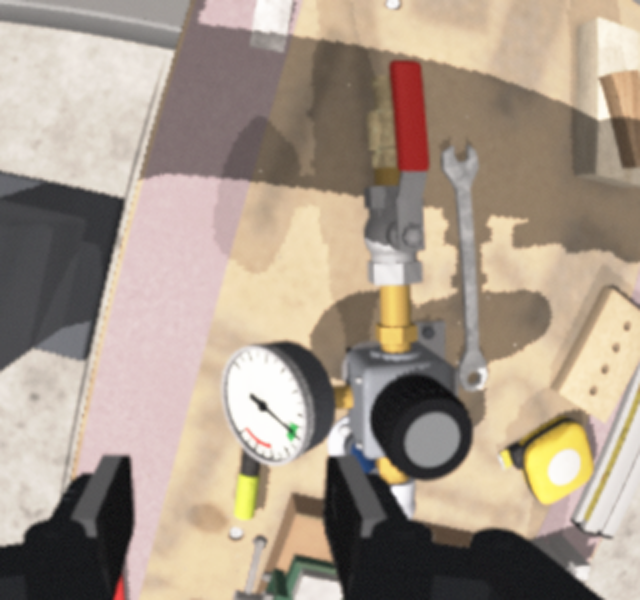

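The lever (top (405,65) to base (415,170)) is parallel to the pipe: 109.7°, against 110.0° from the knob. The needle is in the green, the knob is down, and the spanner, marker, tape measure and test piece look undisturbed.

```bash
python3 -c "
from plant import *
print(sign_off())"
```

```text
the job is handed in; nothing more can be done
None
```

The job is handed in: the regulator is locked at 6 bar with the needle mid-green, then the outlet valve was swung fully open in line with the pipe; nothing else was seen to move, and the wrist force peaked at about 46 N at the lever's stop.

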